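# Pack the day's specimens into the touch-latch carrying case

## Task

Open the specimen case by pressing down the black pad on its orange lid until the catch lets go and the lid swings right open, then pack the two bottles and the slide box together into it, all upright and down on its floor. Set them down rather than dropping them, and leave the chamber, the white tray and the wash bottle where they stand.

Things in the scene. Friction and masses are not known exactly. Their poses are not given: they have to be found in the camera images.
- case: Specimen case fixed to the bench, +z up. Grey open base 112 (x) by 140 (y) by 66 mm high; inside 104 (x) by 132 (y) by 60 mm deep, walls 4 mm, floor 6 mm. Origin: centre of its underside, on the bench. Its front (-x, black latch housing 40 mm out, below the rim) looks roughly to the robot; the lid's hinge runs along the +x rim.
- case_in (a point): Centre of the case's inner floor, 6 mm above the bench, axes as the case. All three items fit only with the slide box lengthwise along either y-running wall (front or hinge side) and the bottles side by side along y in the rest, which leaves 8 mm of play in all along x and 8 mm along y.
- case_lid (a joint): Orange lid, a 124 by 152 by 74 mm shell, hinged 66 mm behind the case's centre and 66 mm up; rad. 0 shut on its catch, negative pressed in, about 2.8 fully open. Freed, its spring swings it by itself up and over, away from the robot, in about 2 s; it rests sloping beyond the case, its rim 72 mm up at the hinge and about 115 mm up 190 mm beyond the case's centre.
- case_lid_press (a point): Centre of the top of the ribbed black pad (22 by 50 mm) at the front of the lid; moves with it. Shut, it is 46 mm in front (-x) of the case's centre and 138 mm above the bench. Pressed about 4 mm down (some 4 N held; the first touch can read 6 N or more, so go by depth; solid stop at 6.5 mm) the catch is freed, and the lid rises when the pad is let go.
- round_bottle: Brown round bottle with a white cap, to be packed, 0.2 to 0.4 kg. Body 62 mm diameter up to 64 mm, shoulder to 82 mm, neck 34 mm diameter, cap 38 mm diameter from 94 to 122 mm (the top). Origin: centre of the underside, z up.
- square_bottle: White square bottle with a blue cap, to be packed, 0.17 to 0.34 kg. Body 62 by 62 mm (sides along its x and y) up to 64 mm, shoulder to 80 mm, neck 34 mm diameter, cap 38 mm diameter from 94 to 122 mm (the top). Origin: centre of the underside, z up.
- slide_box: Green microscope-slide box standing on its long edge, to be packed, 0.15 to 0.28 kg: 34 mm thick (x), 124 mm long (y), 100 mm high. Origin: centre of the underside, z up.
- chamber: Clear round acrylic chamber, 128 mm diameter, 106 mm high; leave alone. Origin: centre of the underside.
- tray: White open tray with forceps in it, 100 by 150 by 28 mm; leave alone. Origin: centre of the underside.
- wash_bottle: White wash bottle with a red spout, 64 mm diameter, about 180 mm high; leave alone. Origin: centre of the underside.
Things that resemble listed ones, but are neither listed nor needed, are in the scene too. Several things have the shape of the slide_box; the one meant has the colours described above. What is shaped like the round_bottle but purple is not meant.

How it is judged (in metres and radians):
On the way, in this order (a step that is already met when the one before it is completed fails the run):
1. the lid is pressed inward past its catch (value of joint case_lid below -0.02 rad), for 0.02 s.
2. the lid has swung right open (beyond 2.3 rad) (value of joint case_lid above 2.3 rad), for 0.2 s.
At the end, for the whole second after the job is handed in: The lid is open (beyond 2.3 rad) and both bottles and the slide box stand inside the case at rest: underside within 5 mm of the inner floor, within 0.1 rad of upright, bottle centres within 34 mm (x) and 45 mm (y) of the case's centre, slide box within 45 mm (x) and 20 mm (y) (value of joint case_lid above 2.3 rad and x of round_bottle in the frame of case_in between -0.034 and 0.034 m and y of round_bottle in the frame of case_in between -0.045 and 0.045 m and z of round_bottle in the frame of case_in between -0.005 and 0.005 m and angle between each of round_bottle, square_bottle, slide_box's own z axis and vertical below 0.1 rad and linear speed of each of round_bottle, square_bottle, slide_box below 0.02 m/s and x of square_bottle in the frame of case_in between -0.034 and 0.034 m and y of square_bottle in the frame of case_in between -0.045 and 0.045 m and z of square_bottle in the frame of case_in between -0.005 and 0.005 m and x of slide_box in the frame of case_in between -0.045 and 0.045 m and y of slide_box in the frame of case_in between -0.02 and 0.02 m and z of slide_box in the frame of case_in between -0.005 and 0.005 m); the robot touches nothing.
It fails at once if the round bottle is dropped (over about 25 mm: falls at 0.7 m/s) (linear speed of round_bottle above 0.7 m/s and contact force between the fingers and round_bottle below 0.05 N).
It fails at once if the square bottle is dropped (over about 25 mm: falls at 0.7 m/s) (linear speed of square_bottle above 0.7 m/s and contact force between the fingers and square_bottle below 0.05 N).
It fails at once if the slide box is dropped (over about 25 mm: falls at 0.7 m/s) (linear speed of slide_box above 0.7 m/s and contact force between the fingers and slide_box below 0.05 N).
It fails at once if chamber, tray or wash bottle moved over 30 mm or tipped (distance of any of chamber, tray, wash_bottle from where it was at the start of the episode above 0.03 m or angle between any of chamber, tray, wash_bottle's own z axis and vertical above 0.25 rad).
It also fails if it takes over 72 s, if anything falls off the work surface, if the arm or the gripper's body presses on something with over 40 N, if the wrist force passes 120 N, or if a joint passes its speed limit or range.

## Robot

A 6-joint arm with a two-finger parallel gripper is mounted at the origin on the work surface. World frame = base frame: x ahead of the robot, y to its left, z up, the work surface at z = 0. Lengths are in m, angles in degrees, forces in N, time in s.
With the tool pointing down it reaches from about 0.3 to 0.75 m from the base axis. Payload 8.5 kg.
Tool frame: the origin (TCP) lies between the finger pads; the fingertips stand env.finger_overhang ahead of it and the grasp point (between the pads) lies 2 mm behind it (env.finger_overhang is the distance from the TCP to the fingertips, in m); z points along the fingers, y is the line along which they close (so a half turn about z gives the same grasp; the last joint's range is limited). The gripper opens to 85 mm and grips with 20 to 120 N. Pads are 22 mm wide; open, the fingers measure 114 mm over their backs; the gripper's body (76 mm by 85 mm) begins 54 mm behind the grasp point. The pads swing forward as they close: fully open they stand 13 mm farther back than shut.
Start: joints at [-86.878, 21.807, 74.336, -0, 83.858, -12.336], TCP at [0.147, -0.53, 0.248] pointing down, gripper open.
Joint ranges: [-178.18, 178.18], [-50.72, 133.34], [12.68, 142.11], [-81.47, 261.47], [9.98, 163.14], [-165.26, 165.26]. Speed limits (degrees/s): [136.94, 136.94, 180, 180, 180, 180].

## Interface

Orientations are given as a 3x3 rotation matrix whose columns are the frame's x, y, z axes.
In Python, from rig import env gives the robot as it stands. The module is installed in compiled form; this text tells all that it offers.
- The arm moves only by the tool jog_arm, never from a script. Its arguments are lists of equal length, an entry for each row: "hand": the finger opening in m, from 0 to 0.0854; "travel": the shift along the world's x, y, z in m, a list of three; "yaw": the turn about the world's z in rad. A call has exactly 5 rows; each row shifts and turns the commanded pose from where the row before left it; what a row does not reach is not made up. A row lasts 1/8 s, in which the tool goes at most 62.5 mm and 10.7 degrees, less where a joint would pass 70% of its speed; a pose out of reach is approached as far as the arm can. A call is refused whole if a number of a shift passes 0.0625 or a number of a turn 0.188, either way. A call with a gripper value outside its range is refused whole. The fingers move at their own pace and stop on an object; "grip_force" is the grip in N (left out, the last holds). Time passes only in rows, so rows that do not move let the fingers close, or fill a call up. It gives the time, the measured TCP pose, the force, the opening and the grip force at its end, in the units of the state.
- env.observe(): the state, without advancing time (a new reading comes with each control period).
- env.get_image(name): name is "scene" or "top"; returns the picture (400x640x3 uint8, red, green, blue); there is no depth.
- env.calibration(name): a dict with "fx", "fy", "cx", "cy" (pixels), "k1" (the pictures are not rectified: a ray, as slopes to the right and down, at radius r is drawn at 1 + k1 r^2 times it, then the intrinsics apply), "position" and "rotation" of the camera in the world. Camera axes: x right, y down, z forward; pixel columns grow to the right and rows downward; lengths in m; the calibration is good to about 2 mm. A picture is of the moment at which its call begins. calibration takes no time and is no camera call.
- env.close_job(): hands the job in; it is judged then, once.
The state is a dict: "time_s": time; "q": joint angles; "qvel": joint speeds; "joint_efforts": joint torques, N m; "position": TCP position; "tool_rot": TCP orientation; "ft_force": force on the tool from outside, world axes, zero at the start; "wrist_torque": the same for the moment, N m; "grip_width": finger opening in m; "gripper_force": force on a finger pad.
Only numpy, scipy, OpenCV 4.12 (cv2) and the standard library are available. Lean on these libraries where they do the work, as an engineer would, in place of code of your own. Each camera call takes 0.05 s, during which the arm holds its last target. There are 200 camera calls.

## Working session

There is one attempt and no reset: what is moved stays moved. The work goes in short steps, Python scripts to look and compute and a tool call to move; the robot and the scene stay as the last step left them, time stands still between calls to the robot, and variables do not carry over. Pictures are saved under pics/ and viewed, at most 10 in all, crops included, and the job is handed in when it is done.

Besides the shell and the picture viewer there is one more tool, called after "Request:" by a JSON object that holds its "op" and its "data". jog_arm: Moves the arm, as the interface text tells. Its arguments: {"type":"object","properties":{"hand":{"type":"array"},"travel":{"type":"array"},"yaw":{"type":"array"},"grip_force":{"type":"number"}},"required":["hand","travel","yaw"]}

```bash
mkdir -p pics
python3 - <<'E'
from rig import env
import cv2,numpy as np
for n in("scene","top"):
    im=env.get_image(n);cv2.imwrite(f"pics/{n}0.png",im[:,:,::-1])
    c=env.calibration(n);print(n,{k:np.round(v,4).tolist() for k,v in c.items()})
s=env.observe();print(env.finger_overhang,{k:np.round(v,3).tolist() for k,v in s.items()})
E
```

```text
scene {'fx': 443.819, 'fy': 443.819, 'cx': 317.86, 'cy': 204.0485, 'k1': -0.0904, 'position': [1.1545, -0.3878, 1.202], 'rotation': [[0.5309, 0.7147, -0.4554], [0.8475, -0.4493, 0.2827], [-0.0026, -0.536, -0.8442]]}
top {'fx': 400.933, 'fy': 400.933, 'cx': 315.8664, 'cy': 191.4571, 'k1': 0.0261, 'position': [0.462, -0.014, 1.3475], 'rotation': [[0.0288, -0.996, 0.0845], [-0.9996, -0.0291, -0.0014], [0.0039, -0.0844, -0.9964]]}
0.017 {'time_s': 0.1, 'q': [-86.879, 21.837, 74.381, 0.002, 83.859, -12.335], 'qvel': [0.093, -0.106, -0.101, -0.007, -0.104, 0.007], 'joint_efforts': [0.003, -44.922, -23.166, -0.0, 0.004, -0.0], 'position': [0.147, -0.53, 0.248], 'tool_rot': [[0.964, 0.266, -0.0], [0.266, -0.964, 0.001], [0.0, -0.001, -1.0]], 'ft_force': [-0.318, -0.236, -0.015], 'wrist_torque': [-0.009, 0.061, -0.044], 'gripper_force': 0.0, 'grip_width': 0.086}
```

View pics/scene0.png

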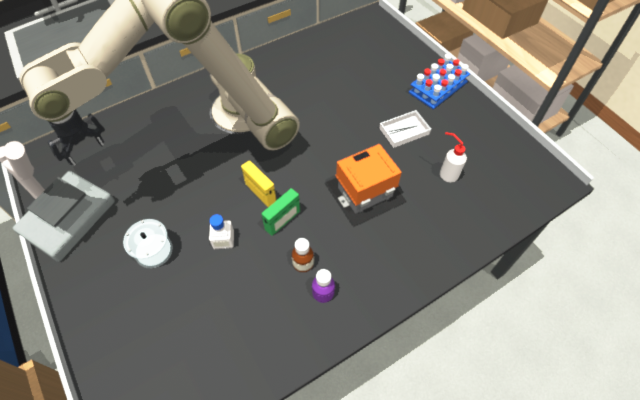

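View pics/top0.png

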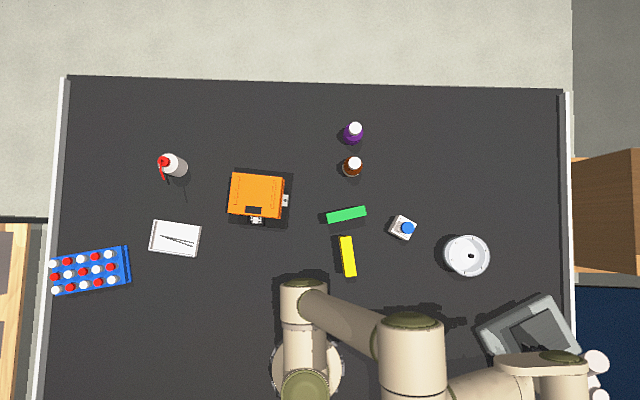

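The two views show: the orange case lid at top (257,195), with its black pad at (254,210); the green slide box at (346,214), with a yellow look-alike at (347,256); the brown round bottle at (352,166), with a purple look-alike at (352,133); and the square bottle with the blue cap at (403,228). By colour, green and brown are the ones meant. I'll confirm that in one enlarged crop and measure.

```bash
cat > h.py <<'E'
from rig import env
import cv2,numpy as np
def ray(n,uv):
    c=env.calibration(n);p=(np.array(uv,float).reshape(-1,2)-[c['cx'],c['cy']])/[c['fx'],c['fy']]
    q=p.copy()
    for _ in range(20): q=p/(1+c['k1']*(q**2).sum(1,keepdims=True))
    d=np.c_[q,np.ones(len(q))]@np.array(c['rotation']).T
    return np.array(c['position']),d
def plane(n,uv,z):
    o,d=ray(n,uv);return o+d*((z-o[2])/d[:,2:])
def proj(n,X):
    c=env.calibration(n);p=(np.array(X,float).reshape(-1,3)-c['position'])@np.array(c['rotation']);p=p[:,:2]/p[:,2:]
    p=p*(1+c['k1']*(p**2).sum(1,keepdims=True));return p*[c['fx'],c['fy']]+[c['cx'],c['cy']]
def mask(im,lo,hi,roi=None):
    m=cv2.inRange(cv2.cvtColor(im,cv2.COLOR_RGB2HSV),lo,hi)
    if roi: k=np.zeros_like(m);x0,y0,x1,y1=roi;k[y0:y1,x0:x1]=1;m=m*k
    return m
def big(m):
    return max(cv2.findContours(m,0,cv2.CHAIN_APPROX_NONE)[0],key=cv2.contourArea)
E
python3 - <<'E'
from h import *
np.set_printoptions(precision=4,suppress=True)
T=cv2.imread('pics/top0.png')[:,:,::-1].copy();S=cv2.imread('pics/scene0.png')[:,:,::-1].copy()
def rep(nm,n,im,lo,hi,roi,z):
    c=big(mask(im,lo,hi,roi));P=plane(n,c[:,0,:],z)[:,:2]
    r=cv2.minAreaRect((P*1000).astype(np.float32));M=cv2.moments(c)
    print(nm,n,'cent',plane(n,[M['m10']/M['m00'],M['m01']/M['m00']],z)[0,:2],'rect',np.array(r[0])/1000,np.round(r[1],1),round(r[2],1))
rep('lid','top',T,(5,150,120),(18,255,255),(215,160,300,230),.14)
rep('lid','scene',S,(5,150,60),(18,255,255),(320,130,410,215),.14)
rep('green','top',T,(50,100,120),(85,255,255),(315,195,375,230),.1)
rep('green','scene',S,(50,100,60),(85,255,255),(250,180,310,240),.1)
rep('bcap','top',T,(100,120,80),(125,255,255),(385,210,420,245),.122)
rep('bcap','scene',S,(100,120,80),(125,255,255),(200,205,235,235),.122)
rep('wcap','top',T,(0,0,170),(180,60,255),(335,150,370,185),.122)
rep('wcap','scene',S,(0,0,170),(180,60,255),(285,230,320,265),.122)
a=cv2.resize(T[120:250,215:425],None,fx=3.8,fy=3.8,interpolation=2)
cv2.imwrite('pics/cropA.png',a[:,:,::-1])
b=cv2.resize(S[140:310,190:410],None,fx=3.5,fy=3.5,interpolation=2)
cv2.imwrite('pics/cropB.png',b[:,:,::-1])
E
```

```text
lid top cent [0.5513 0.1732] rect [0.5488 0.1647] [161.8 127. ] 85.6
lid scene cent [0.5688 0.1496] rect [0.567  0.1518] [182.5 162.9] 85.7
green top cent [ 0.5002 -0.1113] rect [ 0.5002 -0.1115] [ 33.2 124. ] 14.6
green scene cent [ 0.5155 -0.1231] rect [ 0.5227 -0.1203] [ 79.7 153.3] 14.6
bcap top cent [ 0.4642 -0.2976] rect [ 0.4638 -0.2969] [36.2 35.6] 27.3
bcap scene cent [ 0.4674 -0.3001] rect [ 0.4673 -0.3022] [37.  50.7] 64.5
wcap top cent [ 0.6594 -0.1319] rect [ 0.659  -0.1308] [34.3 37.1] 1.7
wcap scene cent [ 0.6613 -0.1349] rect [ 0.6626 -0.1356] [35.6 48.8] 58.6
```

View pics/cropA.png

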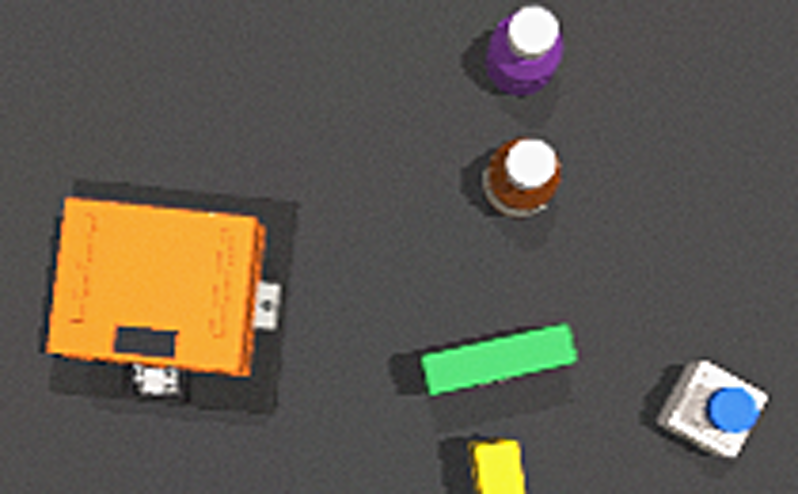

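View pics/cropB.png

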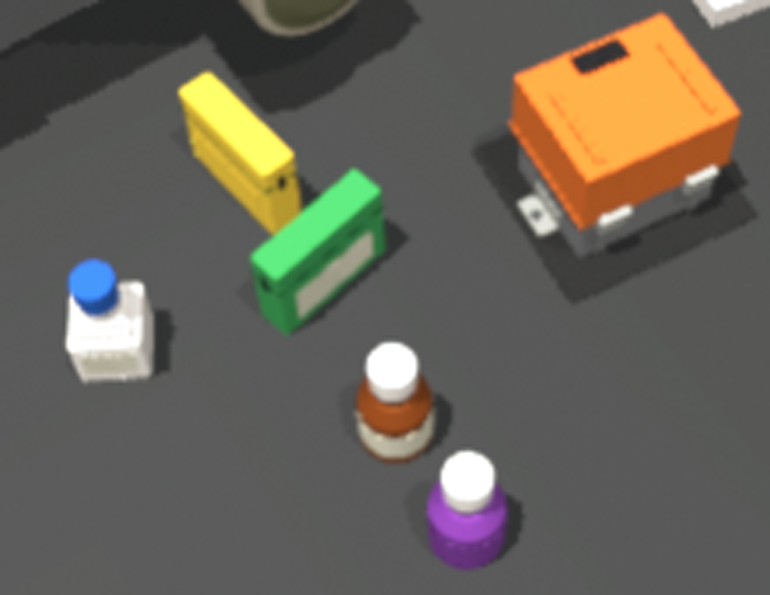

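The crops confirm it: green box, brown bottle with the white cap, white square bottle with the blue cap. Next I'll get the case pose from the lid's top face and pad, and the square bottle's yaw.

Run:
```python
from h import *
np.set_printoptions(precision=4,suppress=True)
T=cv2.imread('pics/top0.png')[:,:,::-1].copy();S=cv2.imread('pics/scene0.png')[:,:,::-1].copy()
def rep(nm,n,im,lo,hi,roi,z):
    c=big(mask(im,lo,hi,roi));P=plane(n,c[:,0,:],z)[:,:2]
    r=cv2.minAreaRect((P*1000).astype(np.float32));M=cv2.moments(c)
    print(nm,n,'px',np.round([M['m10']/M['m00'],M['m01']/M['m00']],1),'cent',plane(n,[M['m10']/M['m00'],M['m01']/M['m00']],z)[0,:2],'rect',np.array(r[0])/1000,np.round(r[1],1),round(r[2],1))
print('V',cv2.cvtColor(T,cv2.COLOR_RGB2HSV)[195,250:292:2,2], cv2.cvtColor(S,cv2.COLOR_RGB2HSV)[150:200:3,370,2])
rep('lidtop','top',T,(5,150,225),(20,255,255),(215,160,300,230),.14)
rep('lidtop','scene',S,(5,100,225),(20,255,255),(320,130,410,215),.14)
rep('pad','top',T,(0,0,0),(180,255,90),(243,203,265,214),.138)
rep('pad','scene',S,(0,0,0),(180,255,90),(350,148,372,163),.138)
rep('lbl top',"top",T,(0,0,110),(180,60,255),(385,205,425,245),.064)
for nm,n,off,f,pts in(('lidT','top',(215,120),3.8,[(66,198),(262,216),(50,350),(243,362)]),('lidS','scene',(190,140),3.5,[(515,75),(663,14),(739,112),(580,180)]),('sq','top',(215,120),3.8,[(703,360),(768,400),(730,458),(658,418)])):
    P=plane(n,np.array(pts)/f+off,.14 if 'lid' in nm else .06)[:,:2];print(nm,P.tolist(),P.mean(0));
    d=P[1]-P[0];print(np.degrees(np.arctan2(d[1],d[0])))
    d=P[3]-P[2];print(np.degrees(np.arctan2(d[1],d[0])))
```

```text
V [247 247 247 247 247 247 247 247 247 247 248 246 245 247 248 215 219 236
 246 168  58] [255 255 255 255 255 255 255 255 255 255 255 255 241 167 167 168 162]
lidtop top px [254.7 193.5] cent [0.5529 0.1687] rect [0.549 0.169] [152.5 125.6] 85.6
lidtop scene px [368.9 168.4] cent [0.5559 0.1643] rect [0.5504 0.1667] [154.4 126.3] 85.4
pad top px [252.9 209.4] cent [0.5047 0.1724] rect [0.5049 0.1723] [46.7 20.3] 85.3
pad scene px [360.9 155.8] cent [0.5026 0.1726] rect [0.5026 0.1734] [42.8 14.4] 89.5
lbl top top px [399.6 226.9] cent [ 0.4654 -0.2859] rect [ 0.4652 -0.294 ] [71.6 65.7] 63.0
lidT [[0.6158295148763222, 0.23878274579883416], [0.6060127723715791, 0.08225654462741509], [0.49452399981604533, 0.24576693054638157], [0.4893966731448292, 0.09312967991997029]] [0.5514 0.165 ]
-93.58867844893297
-91.92393242332709
lidS [[0.4834243149695363, 0.09815037027670642], [0.4960952866855747, 0.24748224876502684], [0.6179007022156354, 0.23805482990646304], [0.6032739500175412, 0.08332750837532588]] [0.5502 0.1668]
85.15000826112983
-95.40026207920282
sq [[0.5041896806464061, -0.2875766884663472], [0.4722003341161697, -0.34249775773089236], [0.4227878231975339, -0.3110091530566534], [0.45437029300537907, -0.25030134425253575]] [ 0.4634 -0.2978]
-120.21910467573747
62.514864618768215
```

Request:
{"op": "jog_arm", "data": {"hand": [0,0,0,0,0], "travel": [[0.0275,0.054,0],[0.0275,0.054,0],[0.0275,0.054,0],[0.0275,0.054,0],[0.0275,0.054,0]], "yaw": [0,0,0,0,0]}}

```text
time_s: 0.72
position: [0.2845, -0.2582, 0.2482]
tool_rot: [[0.964, 0.266, 0.0], [0.266, -0.964, 0.0], [0.0, -0.0, -1.0]]
ft_force: [1.1, 0.1, -0.3]
grip_width: 0.0002
gripper_force: 0.0
```

Request:
{"op": "jog_arm", "data": {"hand": [0,0,0,0,0], "travel": [[0.0275,0.054,0],[0.0275,0.054,0],[0.0275,0.054,0],[0.0275,0.054,0],[0.0275,0.054,0]], "yaw": [0,0,0,0,0]}}

```text
time_s: 1.35
position: [0.4221, 0.0119, 0.2483]
tool_rot: [[0.964, 0.267, 0.0], [0.267, -0.964, -0.0], [0.0, 0.0, -1.0]]
ft_force: [1.1, -1.0, 0.9]
grip_width: -0.0002
gripper_force: 0.0
```

Request:
{"op": "jog_arm", "data": {"hand": [0,0,0,0,0], "travel": [[0.0275,0.054,0],[0.0275,0.054,0],[0.0275,0.054,0],[0,0,-0.03],[0,0,-0.03]], "yaw": [0,0,0,0,0]}}

```text
time_s: 1.98
position: [0.504, 0.1727, 0.187]
tool_rot: [[0.963, 0.268, -0.0], [0.268, -0.963, -0.0], [-0.0, -0.0, -1.0]]
ft_force: [0.3, 0.5, 0.2]
grip_width: -0.0
gripper_force: 0.0
```

Request:
{"op": "jog_arm", "data": {"hand": [0,0,0,0,0], "travel": [[0,0,-0.02],[0,0,-0.006],[0,0,-0.004],[0,0,-0.002],[0,0,-0.001]], "yaw": [0,0,0,0,0]}}

```text
time_s: 2.6
position: [0.5043, 0.1719, 0.1558]
tool_rot: [[0.964, 0.266, 0.001], [0.266, -0.964, 0.0], [0.001, 0.0, -1.0]]
ft_force: [1.4, 1.2, -0.9]
grip_width: 0.0001
gripper_force: 0.0
```

Request:
{"op": "jog_arm", "data": {"hand": [0,0,0,0,0], "travel": [[0,0,-0.001],[0,0,-0.001],[0,0,-0.001],[0,0,-0.001],[0,0,0]], "yaw": [0,0,0,0,0]}}

```text
time_s: 3.22
position: [0.5026, 0.1721, 0.152]
tool_rot: [[0.964, 0.267, -0.003], [0.267, -0.964, -0.0], [-0.003, -0.001, -1.0]]
ft_force: [-8.3, 0.2, 10.4]
grip_width: -0.0001
gripper_force: 4.9
```

Request:
{"op": "jog_arm", "data": {"hand": [0,0,0,0,0], "travel": [[0,0,-0.001],[0,0,-0.001],[0,0,0],[0,0,0],[0,0,0]], "yaw": [0,0,0,0,0]}}

```text
time_s: 3.85
position: [0.503, 0.1721, 0.15]
tool_rot: [[0.964, 0.267, -0.002], [0.267, -0.964, 0.0], [-0.002, -0.001, -1.0]]
ft_force: [-6.7, 1.1, 8.9]
grip_width: 0.0002
gripper_force: 4.3
```

Request:
{"op": "jog_arm", "data": {"hand": [0,0,0,0,0], "travel": [[0,0,0.03],[-0.02,-0.02,0.055],[-0.04,-0.04,0.02],[-0.04,-0.04,0],[-0.02,-0.05,0]], "yaw": [0,0,0,0,0]}}

```text
time_s: 4.47
position: [0.3824, 0.0214, 0.2549]
tool_rot: [[0.963, 0.268, 0.001], [0.268, -0.963, -0.0], [0.001, 0.001, -1.0]]
ft_force: [0.5, -0.3, -0.2]
grip_width: 0.0001
gripper_force: 0.0
```

Request:
{"op": "jog_arm", "data": {"hand": [0.06,0.06,0.06,0.06,0.06], "travel": [[0,-0.05,0],[0,-0.05,0],[0.02,-0.03,0],[0.03,0,0],[0.03,0,0]], "yaw": [0.18,0.18,0.18,0.18,0.18]}}

```text
time_s: 5.1
position: [0.4655, -0.0983, 0.2545]
tool_rot: [[0.42, 0.908, 0.0], [0.908, -0.42, -0.0], [-0.0, 0.0, -1.0]]
ft_force: [0.1, -0.2, 0.2]
grip_width: 0.06
gripper_force: 0.0
```

Run:
```python
from rig import env
import cv2
im=env.get_image("scene");cv2.imwrite("pics/s1.png",im[:,:,::-1])
print(env.observe()['position'])
```

```text
[ 0.46816817 -0.09843073  0.25421884]
```

View pics/s1.png

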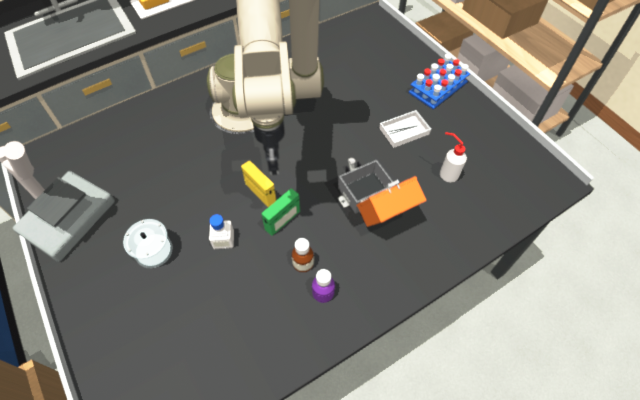

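The lid is right open: orange shell at (392,202), beyond the open base at (367,185). Now the green box.

Request:
{"op": "jog_arm", "data": {"hand": [0.06,0.06,0.06,0.06,0.06], "travel": [[0.016,-0.0065,0],[0.016,-0.0065,0],[0,0,-0.02],[0,0,-0.03],[0,0,0]], "yaw": [0.172,0.172,0.172,0.172,0]}}

```text
time_s: 5.78
position: [0.4958, -0.1105, 0.203]
tool_rot: [[-0.246, 0.969, -0.004], [0.969, 0.246, 0.002], [0.003, -0.003, -1.0]]
ft_force: [0.2, -0.1, 0.1]
grip_width: 0.06
gripper_force: 0.0
```

Request:
{"op": "jog_arm", "data": {"hand": [0.06,0.06,0.06,0.06,0.06], "travel": [[0.004,-0.001,-0.03],[0,0,-0.03],[0,0,-0.03],[0,0,-0.015],[0,0,-0.012]], "yaw": [0,0,0,0,0]}}

```text
time_s: 6.4
position: [0.5013, -0.1121, 0.0879]
tool_rot: [[-0.244, 0.97, 0.002], [0.97, 0.244, -0.001], [-0.001, 0.001, -1.0]]
ft_force: [-0.1, -0.9, 0.4]
grip_width: 0.0593
gripper_force: 0.0
```

Request:
{"op": "jog_arm", "data": {"hand": [0.045,0.035,0.03,0.03,0.03], "travel": [[0,0,0],[0,0,0],[0,0,0],[0,0,0],[0,0,0]], "yaw": [0,0,0,0,0], "grip_force": 40}}

```text
time_s: 7.02
position: [0.5008, -0.1121, 0.0883]
tool_rot: [[-0.247, 0.969, 0.001], [0.969, 0.247, -0.001], [-0.001, 0.001, -1.0]]
ft_force: [-1.8, -0.8, 6.6]
grip_width: 0.0336
gripper_force: 40.2
```

Request:
{"op": "jog_arm", "data": {"hand": [0.03,0.03,0.03,0.03,0.03], "travel": [[0,0,0.01],[0,0,0.02],[0,0,0.03],[0,0,0.03],[0,0,0.03]], "yaw": [0,0,0,0,0], "grip_force": 60}}

```text
time_s: 7.65
position: [0.5006, -0.1116, 0.2088]
tool_rot: [[-0.247, 0.969, 0.0], [0.969, 0.247, 0.0], [-0.0, 0.0, -1.0]]
ft_force: [0.0, -0.2, -1.9]
grip_width: 0.0333
gripper_force: 59.9
```

Run:
```python
from h import *
im=env.get_image("top")
C=np.array([.5498,.1685]);a=np.radians(-4.5);R=np.array([[np.cos(a),-np.sin(a)],[np.sin(a),np.cos(a)]])
b=cv2.resize(im[130:260,215:375],None,fx=5,fy=4.6,interpolation=2)
b=cv2.resize(im[150:250,215:375],None,fx=5,fy=5,interpolation=2)
for hx,hy,z,col in((.056,.070,.066,(255,0,0)),(.052,.066,.066,(255,255,0)),(.052,.066,.006,(0,255,255))):
    q=[np.r_[C+R@p,z] for p in np.array([(-hx,-hy),(-hx,hy),(hx,hy),(hx,-hy)])]
    p=(proj("top",q)-[215,150]+.5)*5-.5
    cv2.polylines(b,[np.int32(np.round(p))],True,col,1)
cv2.imwrite("pics/caseA.png",b[:,:,::-1]);print(env.observe()['position'],env.observe()['grip_width'])
```

```text
[ 0.50187049 -0.1121631   0.21261921] 0.03296619765827285
```

View pics/caseA.png

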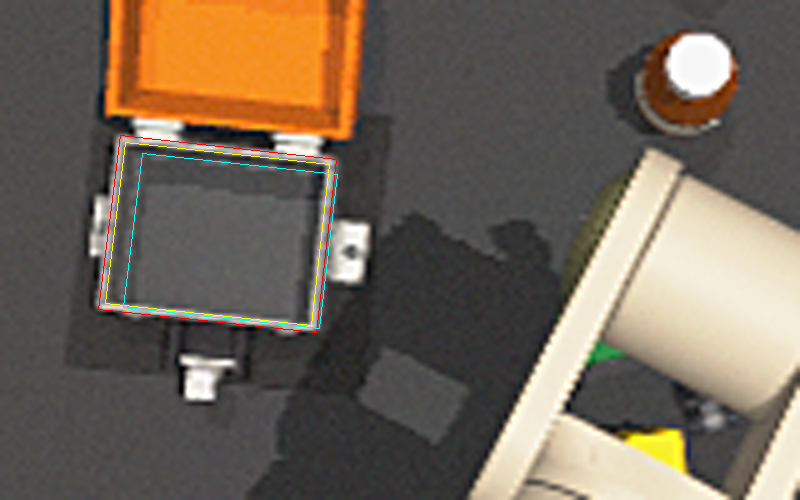

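The rim overlay agrees with the case to about 1 mm, with the base at (103–337, 137–328) in the crop, so the pose is good. Carrying the box over.

Request:
{"op": "jog_arm", "data": {"hand": [0.03,0.03,0.03,0.03,0.03], "travel": [[0.003,0.03,0],[0.004,0.055,0],[0.004,0.055,0],[0.003,0.055,0],[0.001,0.05,0]], "yaw": [-0.066,-0.066,-0.066,-0.066,-0.064]}}

```text
time_s: 8.32
position: [0.5154, 0.1352, 0.2071]
tool_rot: [[0.08, 0.997, -0.0], [0.997, -0.08, 0.0], [0.0, -0.0, -1.0]]
ft_force: [1.2, -1.6, -2.3]
grip_width: 0.0331
gripper_force: 60.1
```

Request:
{"op": "jog_arm", "data": {"hand": [0.03,0.03,0.03,0.03,0.03], "travel": [[0.0012,0.038,0],[0,0,0],[0,0,-0.01],[0,0,-0.01],[0,0,0]], "yaw": [0,0,0,0,0]}}

```text
time_s: 8.95
position: [0.5165, 0.1703, 0.1862]
tool_rot: [[0.079, 0.997, -0.002], [0.997, -0.079, -0.0], [-0.0, -0.002, -1.0]]
ft_force: [0.3, 0.1, -2.5]
grip_width: 0.0331
gripper_force: 60.1
```

Run:
```python
from h import *
s=env.observe();print(s['position'],np.degrees(np.arctan2(s['tool_rot'][1][0],s['tool_rot'][0][0])))
```

```text
[0.51653458 0.17033599 0.1861526 ] 85.46072668482832
```

Request:
{"op": "jog_arm", "data": {"hand": [0.03,0.03,0.03,0.03,0.03], "travel": [[0.001,0.001,-0.015],[0,0,-0.015],[0,0,-0.01],[0,0,-0.01],[0,0,-0.01]], "yaw": [0,0,0,0,0]}}

```text
time_s: 9.57
position: [0.5179, 0.1722, 0.1267]
tool_rot: [[0.078, 0.997, 0.0], [0.997, -0.078, 0.0], [0.0, 0.0, -1.0]]
ft_force: [0.1, 0.5, -1.8]
grip_width: 0.0331
gripper_force: 60.1
```

Request:
{"op": "jog_arm", "data": {"hand": [0.03,0.03,0.03,0.03,0.03], "travel": [[0,0,-0.01],[0,0,-0.008],[0,0,-0.006],[0,0,-0.004],[0,0,0]], "yaw": [0,0,0,0,0]}}

```text
time_s: 10.2
position: [0.5178, 0.1722, 0.0992]
tool_rot: [[0.078, 0.997, -0.0], [0.997, -0.078, -0.0], [-0.0, -0.0, -1.0]]
ft_force: [0.4, 0.4, -2.3]
grip_width: 0.033
gripper_force: 60.1
```

Request:
{"op": "jog_arm", "data": {"hand": [0.03,0.03,0.03,0.03,0.03], "travel": [[0,0,-0.002],[0,0,-0.001],[0,0,-0.001],[0,0,-0.001],[0,0,0]], "yaw": [0,0,0,0,0]}}

```text
time_s: 10.82
position: [0.5179, 0.1722, 0.0944]
tool_rot: [[0.078, 0.997, 0.0], [0.997, -0.078, 0.0], [0.0, 0.0, -1.0]]
ft_force: [-0.7, 0.9, -1.2]
grip_width: 0.0328
gripper_force: 60.2
```

Request:
{"op": "jog_arm", "data": {"hand": [0.03,0.03,0.03,0.03,0.03], "travel": [[0,0,-0.001],[0,0,-0.001],[0,0,0],[0,0,0],[0,0,0]], "yaw": [0,0,0,0,0]}}

```text
time_s: 11.45
position: [0.5179, 0.1723, 0.0943]
tool_rot: [[0.078, 0.997, 0.002], [0.997, -0.078, 0.0], [0.0, 0.001, -1.0]]
ft_force: [-6.0, -0.3, 17.7]
grip_width: 0.033
gripper_force: 62.6
```

Request:
{"op": "jog_arm", "data": {"hand": [0.036,0.04,0.045,0.05,0.05], "travel": [[0,0,0.001],[0,0,0],[0,0,0.002],[0,0,0.03],[0,0,0.06]], "yaw": [0,0,0,0,0]}}

```text
time_s: 12.08
position: [0.5171, 0.172, 0.1846]
tool_rot: [[0.078, 0.997, -0.005], [0.997, -0.078, -0.001], [-0.001, -0.005, -1.0]]
ft_force: [0.1, 1.0, -0.8]
grip_width: 0.0499
gripper_force: 0.0
```

Request:
{"op": "jog_arm", "data": {"hand": [0.06,0.06,0.06,0.06,0.06], "travel": [[-0.005,-0.04,0.03],[-0.007,-0.058,0],[-0.007,-0.058,0],[-0.007,-0.058,0],[-0.007,-0.058,0]], "yaw": [0,-0.06,-0.06,-0.06,-0.06]}}

```text
time_s: 12.7
position: [0.4844, -0.1017, 0.2155]
tool_rot: [[0.314, 0.949, 0.0], [0.949, -0.314, -0.0], [0.0, 0.0, -1.0]]
ft_force: [0.7, -0.4, 0.0]
grip_width: 0.0601
gripper_force: 0.0
```

Request:
{"op": "jog_arm", "data": {"hand": [0.06,0.06,0.06,0.06,0.06], "travel": [[-0.006,-0.058,0],[-0.006,-0.058,0],[-0.005,-0.058,0],[-0.003,-0.024,0],[0,0,0]], "yaw": [-0.06,-0.06,-0.06,0,0]}}

```text
time_s: 13.32
position: [0.4646, -0.2987, 0.2149]
tool_rot: [[0.479, 0.878, -0.0], [0.878, -0.479, 0.001], [0.0, -0.001, -1.0]]
ft_force: [0.2, -0.3, -1.0]
grip_width: 0.06
gripper_force: 0.0
```

Run:
```python
from h import *
s=env.observe();print(s['position'],np.degrees(np.arctan2(s['tool_rot'][1][0],s['tool_rot'][0][0])))
t=env.get_image("top");im=env.get_image("scene")
b=np.vstack([cv2.resize(t[150:250,215:375],None,fx=3.6,fy=3.0,interpolation=2),cv2.resize(im[130:230,310:470],None,fx=3.6,fy=3.0,interpolation=2)])
cv2.imwrite("pics/box.png",b[:,:,::-1])
c=big(mask(t,(50,100,120),(85,255,255)));P=plane("top",c[:,0,:],.106)[:,:2];r=cv2.minAreaRect((P*1000).astype(np.float32));print(r)
a=np.radians(-4.5);R=np.array([[np.cos(a),-np.sin(a)],[np.sin(a),np.cos(a)]]);print(R.T@(np.array(r[0])/1000-[.5498,.1685]))
```

```text
[ 0.4646216  -0.29865274  0.21494626] 61.39827200062826
((517.9800415039062, 172.3359375), (124.05787658691406, 32.97686004638672), 85.73137664794922)
[-0.03202283  0.00132755]
```

View pics/box.png

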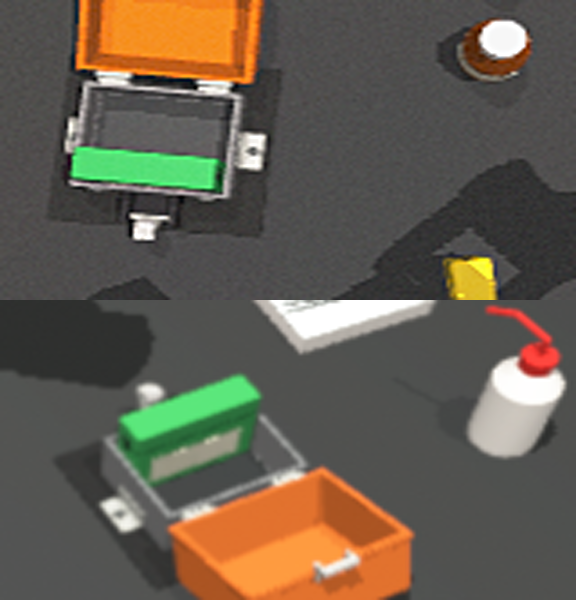

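The box stands upright along the front wall, at case x=-32 mm, y=+1 mm (green at crop (146,168)). Before grasping I want a better yaw for the square bottle, from the first pictures.

Run:
```python
import cv2,numpy as np
T=cv2.imread('pics/top0.png')[208:248,382:422];S=cv2.imread('pics/scene0.png')[210:252,200:242]
a=cv2.resize(T,(400,400),interpolation=cv2.INTER_CUBIC);b=cv2.resize(S,(400,400),interpolation=cv2.INTER_CUBIC)
cv2.imwrite('pics/sq.png',np.hstack([a,b]))
```

```text
(no output)
```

View pics/sq.png

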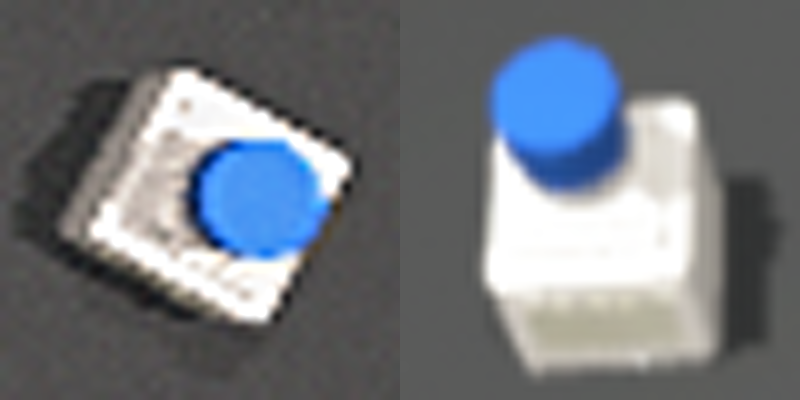

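Run:
```python
from h import *
ang=lambda a,b:np.degrees(np.arctan2(*(b-a)[1::-1]))%90
P=plane("top",np.array([(183,68),(350,160),(265,322),(92,230)])/10+[381.5,207.5],.064)[:,:2]
print([round(ang(P[i],P[(i+1)%4]),1) for i in range(4)],P.mean(0))
Q=(np.array([(87,283),(292,275),(135,372),(312,358)])*.105+[199.5,209.5])
A=plane("scene",Q[:2],.064)[:,:2];B=plane("scene",Q[2:],0)[:,:2];print(ang(*A),ang(*B),np.hypot(*(A[1]-A[0])),np.hypot(*(B[1]-B[0])))
```

```text
[np.float64(62.6), np.float64(62.9), np.float64(63.6), np.float64(61.5)] [ 0.46544944 -0.29904111]
60.579112051620044 63.16384433624703 0.06295589480741787 0.056576980712926044
```

The top face gives a yaw of 62.6° and a centre of (0.465, -0.299). Grasping the blue cap.

Request:
{"op": "jog_arm", "data": {"hand": [0.06,0.06,0.06,0.06,0.06], "travel": [[0.0005,0,-0.04],[0,0,-0.03],[0,0,-0.02],[0,0,-0.01],[0,0,-0.008]], "yaw": [0.02,0,0,0,0]}}

```text
time_s: 14.05
position: [0.4658, -0.2971, 0.1075]
tool_rot: [[0.459, 0.889, 0.001], [0.889, -0.459, -0.0], [-0.0, 0.001, -1.0]]
ft_force: [-0.3, -0.6, 0.1]
grip_width: 0.0599
gripper_force: 0.0
```

Request:
{"op": "jog_arm", "data": {"hand": [0.05,0.044,0.04,0.034,0.034], "travel": [[0,0,0],[0,0,0],[0,0,0],[0,0,0],[0,0,0]], "yaw": [0,0,0,0,0], "grip_force": 50}}

```text
time_s: 14.68
position: [0.4652, -0.2978, 0.108]
tool_rot: [[0.46, 0.888, -0.0], [0.888, -0.46, -0.0], [-0.0, 0.0, -1.0]]
ft_force: [-2.5, 2.2, 5.8]
grip_width: 0.0367
gripper_force: 49.6
```

Request:
{"op": "jog_arm", "data": {"hand": [0.034,0.034,0.034,0.034,0.034], "travel": [[0,0,0.005],[0,0,0.02],[0,0,0.03],[0,0,0.03],[0,0,0.02]], "yaw": [0,0,0,0,0]}}

```text
time_s: 15.3
position: [0.4655, -0.2979, 0.2138]
tool_rot: [[0.46, 0.888, 0.001], [0.888, -0.46, -0.001], [-0.0, 0.001, -1.0]]
ft_force: [0.5, -0.4, -1.9]
grip_width: 0.0368
gripper_force: 50.5
```

Request:
{"op": "jog_arm", "data": {"hand": [0.034,0.034,0.034,0.034,0.034], "travel": [[0.01,0.02,0.01],[0.012,0.04,0.01],[0.012,0.05,0.01],[0.012,0.05,0],[0.012,0.05,0]], "yaw": [-0.1,-0.13,-0.13,-0.13,-0.13]}}

```text
time_s: 15.92
position: [0.5236, -0.0862, 0.2425]
tool_rot: [[0.892, 0.451, 0.0], [0.451, -0.892, -0.0], [0.0, 0.0, -1.0]]
ft_force: [0.4, -0.1, -2.4]
grip_width: 0.0369
gripper_force: 50.5
```

Request:
{"op": "jog_arm", "data": {"hand": [0.034,0.034,0.034,0.034,0.034], "travel": [[0.012,0.05,0],[0.012,0.05,0],[0.012,0.05,0],[0.0114,0.05,0],[0,0.04,0]], "yaw": [-0.13,-0.13,-0.13,-0.1,-0.061]}}

```text
time_s: 16.55
position: [0.571, 0.1542, 0.242]
tool_rot: [[0.997, -0.08, -0.0], [-0.08, -0.997, 0.0], [-0.0, -0.0, -1.0]]
ft_force: [-0.3, 0.2, -2.5]
grip_width: 0.0367
gripper_force: 50.5
```

Request:
{"op": "jog_arm", "data": {"hand": [0.034,0.034,0.034,0.034,0.034], "travel": [[0,0.03,0],[0,0.01,0],[0,0,0],[0,0,0],[0,0,0]], "yaw": [0,0,0,0,0]}}

```text
time_s: 17.18
position: [0.5709, 0.1912, 0.2424]
tool_rot: [[0.997, -0.079, 0.0], [-0.079, -0.997, -0.0], [0.0, 0.0, -1.0]]
ft_force: [-0.2, -0.2, -2.6]
grip_width: 0.0368
gripper_force: 50.6
```

Run:
```python
from h import *
s=env.observe();print(s['position'],np.degrees(np.arctan2(s['tool_rot'][1][0],s['tool_rot'][0][0])),s['ft_force'])
```

```text
[0.57094817 0.19122575 0.24240821] -4.54345812215781 [-0.15441898 -0.15682205 -2.64334172]
```

Request:
{"op": "jog_arm", "data": {"hand": [0.034,0.034,0.034,0.034,0.034], "travel": [[0,0.009,-0.02],[0,0,-0.025],[0,0,-0.015],[0,0,-0.01],[0,0,-0.01]], "yaw": [0,0,0,0,0]}}

```text
time_s: 17.8
position: [0.5711, 0.201, 0.1623]
tool_rot: [[0.997, -0.078, 0.001], [-0.078, -0.997, 0.0], [0.001, -0.0, -1.0]]
ft_force: [-0.3, 0.9, -3.0]
grip_width: 0.0367
gripper_force: 50.7
```

Request:
{"op": "jog_arm", "data": {"hand": [0.034,0.034,0.034,0.034,0.034], "travel": [[0,0,-0.008],[0,0,-0.008],[0,0,-0.008],[0,0,-0.008],[0,0,0]], "yaw": [0,0,0,0,0]}}

```text
time_s: 18.42
position: [0.5705, 0.2011, 0.1296]
tool_rot: [[0.997, -0.078, -0.001], [-0.078, -0.997, -0.0], [-0.001, 0.0, -1.0]]
ft_force: [0.2, 0.3, -2.2]
grip_width: 0.037
gripper_force: 50.7
```

Going in freely; down another 15 mm.

Request:
{"op": "jog_arm", "data": {"hand": [0.034,0.034,0.034,0.034,0.034], "travel": [[0,0,-0.007],[0,0,-0.004],[0,0,-0.002],[0,0,-0.001],[0,0,-0.001]], "yaw": [0,0,0,0,0]}}

```text
time_s: 19.05
position: [0.5709, 0.2012, 0.1154]
tool_rot: [[0.997, -0.078, 0.0], [-0.078, -0.997, 0.0], [0.0, -0.0, -1.0]]
ft_force: [-0.8, 0.4, -1.7]
grip_width: 0.0367
gripper_force: 50.7
```

Request:
{"op": "jog_arm", "data": {"hand": [0.034,0.034,0.034,0.034,0.034], "travel": [[0,0,-0.001],[0,0,0],[0,0,0],[0,0,0],[0,0,0]], "yaw": [0,0,0,0,0]}}

```text
time_s: 19.68
position: [0.5708, 0.2012, 0.1144]
tool_rot: [[0.997, -0.078, 0.0], [-0.078, -0.997, 0.0], [0.0, -0.0, -1.0]]
ft_force: [-0.3, 0.1, -2.8]
grip_width: 0.037
gripper_force: 50.7
```

Request:
{"op": "jog_arm", "data": {"hand": [0.034,0.034,0.034,0.034,0.034], "travel": [[0,0,-0.001],[0,0,-0.001],[0,0,0],[0,0,0],[0,0,0]], "yaw": [0,0,0,0,0]}}

```text
time_s: 20.3
position: [0.5712, 0.2014, 0.1139]
tool_rot: [[0.997, -0.078, 0.002], [-0.078, -0.997, 0.0], [0.002, -0.0, -1.0]]
ft_force: [-2.5, 1.3, 9.1]
grip_width: 0.0366
gripper_force: 51.8
```

Request:
{"op": "jog_arm", "data": {"hand": [0.042,0.048,0.052,0.052,0.052], "travel": [[0,0,0.001],[0,0,0],[0,0,0.002],[0,0,0.03],[0,0,0.06]], "yaw": [0,0,0,0,0]}}

```text
time_s: 20.92
position: [0.57, 0.201, 0.2043]
tool_rot: [[0.997, -0.078, -0.005], [-0.078, -0.997, -0.001], [-0.005, 0.001, -1.0]]
ft_force: [0.4, 0.5, 1.0]
grip_width: 0.0521
gripper_force: 0.0
```

Request:
{"op": "jog_arm", "data": {"hand": [0.06,0.06,0.06,0.06,0.06], "travel": [[0.004,-0.05,0.02],[0.01,-0.06,0],[0.015,-0.06,0],[0.015,-0.06,0],[0.02,-0.058,0]], "yaw": [0,0,0,0,0]}}

```text
time_s: 21.55
position: [0.6349, -0.0889, 0.2256]
tool_rot: [[0.997, -0.078, 0.0], [-0.078, -0.997, 0.0], [0.0, -0.0, -1.0]]
ft_force: [0.7, 0.1, 0.6]
grip_width: 0.0599
gripper_force: 0.0
```

Request:
{"op": "jog_arm", "data": {"hand": [0.06,0.06,0.06,0.06,0.06], "travel": [[0.02,-0.04,0],[0.005,-0.005,0],[0,0,0],[0,0,0],[0,0,0]], "yaw": [0,0,0,0,0]}}

```text
time_s: 22.18
position: [0.6596, -0.1307, 0.2257]
tool_rot: [[0.997, -0.077, 0.0], [-0.077, -0.997, -0.0], [0.0, 0.0, -1.0]]
ft_force: [-0.8, -0.7, 0.2]
grip_width: 0.0601
gripper_force: 0.0
```

Run:
```python
from h import *
s=env.observe();print(s['position'],np.degrees(np.arctan2(s['tool_rot'][1][0],s['tool_rot'][0][0])))
t=env.get_image("top");S=env.get_image("scene")
a=np.radians(-4.5);R=np.array([[np.cos(a),-np.sin(a)],[np.sin(a),np.cos(a)]])
def q(n,im,lo,hi,roi,z):
    c=big(mask(im,lo,hi,roi));P=plane(n,c[:,0,:],z)[:,:2];r=cv2.minAreaRect((P*1000).astype(np.float32));print(n,np.round(r[1],1),r[2],np.array(r[0]),R.T@(np.array(r[0])/1000-[.5498,.1685]))
q("top",t,(100,120,80),(125,255,255),(215,150,300,230),.128)
q("scene",S,(100,120,150),(125,255,255),(320,130,420,215),.128)
q("top",t,(50,100,120),(85,255,255),(215,150,300,230),.106)
b=np.vstack([cv2.resize(t[150:250,215:375],None,fx=3.6,fy=3.0,interpolation=2),cv2.resize(S[130:230,310:470],None,fx=3.6,fy=3.0,interpolation=2)])
cv2.imwrite("pics/two.png",b[:,:,::-1])
```

```text
[ 0.65960544 -0.13065648  0.2257375 ] -4.3945649980694865
top [33.9 36.5] 2.4305763244628906 [571.20635986 200.71447754] [0.01881285 0.03379469]
scene [37.3 37. ] 3.5608556270599365 [570.24304199 201.4352417 ] [0.01779595 0.03443766]
top [124.1  32.9] 85.73137664794922 [517.92980957 172.33969116] [-0.0320732   0.00132735]
```

View pics/two.png

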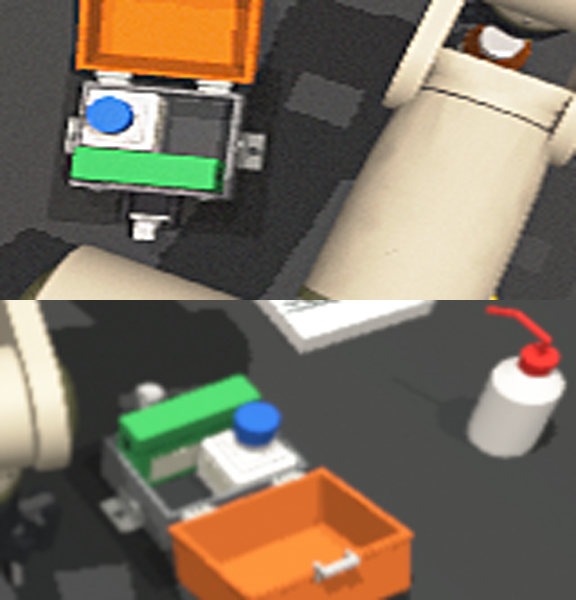

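The square bottle stands in place at (18, 34) mm in the case (blue cap at crop (108,114)), and the box hasn't moved. Now the brown bottle.

Request:
{"op": "jog_arm", "data": {"hand": [0.06,0.06,0.06,0.06,0.06], "travel": [[0.001,-0.002,-0.05],[0,0,-0.03],[0,0,-0.02],[0,0,-0.01],[0,0,-0.008]], "yaw": [0,0,0,0,0]}}

```text
time_s: 22.9
position: [0.661, -0.1337, 0.1075]
tool_rot: [[0.997, -0.078, 0.001], [-0.078, -0.997, -0.0], [0.001, 0.0, -1.0]]
ft_force: [0.2, -1.1, -0.0]
grip_width: 0.0599
gripper_force: 0.0
```

Request:
{"op": "jog_arm", "data": {"hand": [0.05,0.044,0.04,0.034,0.034], "travel": [[0,0,0],[0,0,0],[0,0,0],[0,0,0],[0,0,0]], "yaw": [0,0,0,0,0]}}

```text
time_s: 23.52
position: [0.6612, -0.1334, 0.1082]
tool_rot: [[0.997, -0.078, 0.002], [-0.078, -0.997, 0.0], [0.002, -0.0, -1.0]]
ft_force: [-1.8, 3.2, 6.1]
grip_width: 0.0368
gripper_force: 50.0
```

Request:
{"op": "jog_arm", "data": {"hand": [0.034,0.034,0.034,0.034,0.034], "travel": [[0,0,0.005],[0,0,0.02],[0,0,0.035],[0,0,0.04],[0,0,0.035]], "yaw": [0,0,0,0,0]}}

```text
time_s: 24.15
position: [0.6605, -0.1341, 0.2432]
tool_rot: [[0.997, -0.078, -0.001], [-0.078, -0.997, -0.0], [-0.001, 0.0, -1.0]]
ft_force: [-1.2, -0.5, -3.8]
grip_width: 0.0368
gripper_force: 50.6
```

Request:
{"op": "jog_arm", "data": {"hand": [0.034,0.034,0.034,0.034,0.034], "travel": [[-0.015,0.025,0],[-0.02,0.045,0],[-0.025,0.055,0],[-0.02,0.055,0],[-0.01,0.05,0]], "yaw": [0,0,0,0,0]}}

```text
time_s: 24.78
position: [0.5694, 0.0976, 0.2421]
tool_rot: [[0.997, -0.078, -0.001], [-0.078, -0.997, -0.0], [-0.001, 0.001, -1.0]]
ft_force: [1.4, 0.0, -3.2]
grip_width: 0.0366
gripper_force: 50.8
```

Request:
{"op": "jog_arm", "data": {"hand": [0.034,0.034,0.034,0.034,0.034], "travel": [[-0.005,0.03,0],[0,0.008,0],[0,0,0],[0,0,0],[0,0,0]], "yaw": [0,0,0,0,0]}}

```text
time_s: 25.4
position: [0.566, 0.1332, 0.2422]
tool_rot: [[0.997, -0.079, -0.0], [-0.079, -0.997, -0.0], [-0.0, 0.0, -1.0]]
ft_force: [0.4, 0.6, -3.7]
grip_width: 0.0368
gripper_force: 51.0
```

Run:
```python
from h import *
s=env.observe();print(s['position'],np.degrees(np.arctan2(s['tool_rot'][1][0],s['tool_rot'][0][0])),s['ft_force'])
```

```text
[0.56601973 0.13319254 0.24220735] -4.55230814776959 [ 0.38991516  0.60546571 -3.68262043]
```

Request:
{"op": "jog_arm", "data": {"hand": [0.034,0.034,0.034,0.034,0.034], "travel": [[0,0,-0.025],[0,0,-0.025],[0,0,-0.012],[0,0,-0.009],[0,0,-0.009]], "yaw": [0,0,0,0,0]}}

```text
time_s: 26.02
position: [0.5662, 0.1341, 0.1625]
tool_rot: [[0.997, -0.078, 0.001], [-0.078, -0.997, 0.0], [0.001, -0.0, -1.0]]
ft_force: [-0.1, -0.3, -3.4]
grip_width: 0.0366
gripper_force: 51.0
```

Request:
{"op": "jog_arm", "data": {"hand": [0.034,0.034,0.034,0.034,0.034], "travel": [[0,0,-0.008],[0,0,-0.008],[0,0,-0.008],[0,0,-0.008],[0,0,0]], "yaw": [0,0,0,0,0]}}

```text
time_s: 26.65
position: [0.5655, 0.1342, 0.1297]
tool_rot: [[0.997, -0.078, -0.001], [-0.078, -0.997, -0.0], [-0.001, 0.0, -1.0]]
ft_force: [-0.8, 0.7, -3.5]
grip_width: 0.0366
gripper_force: 51.0
```

Request:
{"op": "jog_arm", "data": {"hand": [0.034,0.034,0.034,0.034,0.034], "travel": [[0,0,-0.007],[0,0,-0.005],[0,0,-0.002],[0,0,-0.001],[0,0,-0.001]], "yaw": [0,0,0,0,0]}}

```text
time_s: 27.28
position: [0.5659, 0.1342, 0.1144]
tool_rot: [[0.997, -0.078, 0.0], [-0.078, -0.997, 0.0], [0.0, -0.0, -1.0]]
ft_force: [0.1, -0.2, -3.1]
grip_width: 0.0368
gripper_force: 51.0
```

Request:
{"op": "jog_arm", "data": {"hand": [0.034,0.034,0.034,0.034,0.034], "travel": [[0,0,-0.001],[0,0,0],[0,0,0],[0,0,0],[0,0,0]], "yaw": [0,0,0,0,0]}}

```text
time_s: 27.9
position: [0.5661, 0.1342, 0.1142]
tool_rot: [[0.997, -0.078, 0.002], [-0.078, -0.997, 0.0], [0.002, -0.0, -1.0]]
ft_force: [-1.3, 0.7, 5.7]
grip_width: 0.0369
gripper_force: 51.8
```

On the floor. Release, retreat, check.

Request:
{"op": "jog_arm", "data": {"hand": [0.042,0.048,0.052,0.052,0.052], "travel": [[0,0,0.0005],[0,0,0],[0,0,0.002],[0,0,0.03],[0,0,0.06]], "yaw": [0,0,0,0,0]}}

```text
time_s: 28.52
position: [0.5649, 0.1341, 0.205]
tool_rot: [[0.997, -0.078, -0.005], [-0.078, -0.997, -0.0], [-0.005, 0.001, -1.0]]
ft_force: [1.3, -0.2, 0.4]
grip_width: 0.0521
gripper_force: 0.0
```

Request:
{"op": "jog_arm", "data": {"hand": [0.052,0.052,0.052,0.052,0.052], "travel": [[-0.02,-0.05,0.03],[-0.03,-0.05,0.02],[-0.03,-0.05,0],[-0.03,-0.05,0],[0,0,0]], "yaw": [0,0,0,0,0]}}

```text
time_s: 29.15
position: [0.4544, -0.0683, 0.2562]
tool_rot: [[0.997, -0.083, 0.0], [-0.083, -0.997, -0.001], [0.0, 0.001, -1.0]]
ft_force: [-0.5, 0.9, 0.0]
grip_width: 0.0516
gripper_force: 0.0
```

Run:
```python
from h import *
t=env.get_image("top");S=env.get_image("scene")
a=np.radians(-4.5);R=np.array([[np.cos(a),-np.sin(a)],[np.sin(a),np.cos(a)]])
def q(nm,n,im,lo,hi,roi,z):
    c=big(mask(im,lo,hi,roi));P=plane(n,c[:,0,:],z)[:,:2];r=cv2.minAreaRect((P*1000).astype(np.float32));print(nm,n,np.round(r[1],1),R.T@(np.array(r[0])/1000-[.5498,.1685]))
q("sq","top",t,(100,120,80),(125,255,255),(215,150,300,230),.128)
q("sq","scene",S,(100,120,150),(125,255,255),(320,130,420,215),.128)
q("box","top",t,(50,100,120),(85,255,255),(215,150,300,230),.106)
b=np.vstack([cv2.resize(t[150:250,215:375],None,fx=3.6,fy=3.0,interpolation=2),cv2.resize(S[130:230,310:470],None,fx=3.6,fy=3.0,interpolation=2)])
cv2.imwrite("pics/three.png",b[:,:,::-1])
```

```text
sq top [33.9 36.5] [0.01881285 0.03379469]
sq scene [37.3 46.2] [0.01839604 0.02992843]
box top [124.1  32.9] [-0.0321693   0.00129279]
```

View pics/three.png

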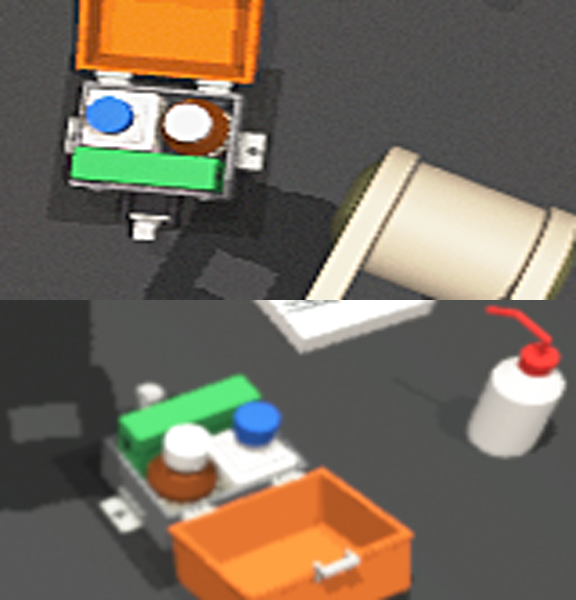

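All three items stand upright in the open case: white cap at crop (188,123), blue cap at (108,114), green box at (146,168). The lid is open and the arm is clear, so I'm handing in.

```bash
python3 -c "
from rig import env
print(env.close_job())"
```

```text
the job is handed in; nothing more can be done
None
```

I opened the case, set both bottles and the slide box upright on its floor with the lid fully open, and handed the job in at about 29 s; no verdict was returned.

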